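Hold the depth probe in the shaft of a clay model

TASK

Get ready to measure the soft clay model: slide the guide carriage along its rails until its hole is over the middle of the small square shaft, then take the depth probe from its stand and lower it from above through the guide hole into the shaft, without the rod touching the guide. The program finishes while still holding the probe in the gripper, upright and still, centred in the guide hole with its tip about 1 cm above the shaft's floor. Touch the clay with neither probe nor gripper, and leave the other things on the table where they are.

Things in the scene. Friction and masses are not known exactly. Their poses are not given: they have to be found in the camera images.
- model: Soft terracotta clay model, an open box 200 (x) x 260 (y) x 55 mm high with low partition walls 8 mm thick. Fixed to the table, never to be touched. Origin: centre of its underside; z up.
- shaft_floor (a point): Centre of the floor of the small square shaft in the model, 10 mm above the table. The shaft is 46 mm square inside, its walls 8 mm thick and 45 mm high above this floor (62 mm square outside); it is the only small square cell, the other rooms are much larger. Axes as the model's.
- bridge: Guide bridge that stands across the model, fixed to the table: two upright aluminium end plates 160 mm wide and 95 mm high, 394 mm apart, joined by two round steel rails (10 mm thick, 120 mm apart, axis height 82 mm) that run along its y axis. Origin: on the table midway between the end plates. It carries the carriage. Turned like the model.
- carriage: Plywood carriage that slides along its own y axis on the bridge's rails (about 2 N friction) and stays where left. It starts near the -y end and must go 65 to 195 mm towards +y. Plate 150 (x) x 56 (y) x 10 mm, top 100 mm above the table, reaching from 40 mm on the +x side of the origin to 110 mm on the -x side. Origin: on the guide hole's axis, 90 mm above the table; z up.
- guide_hole (a point): Centre of the upper mouth of the guide hole, 108 mm above the table: a steel bushing of 32 mm outer and 22 mm inner diameter, set in the carriage's plate, 22 mm long (mouth 8 mm above the plate's top, lower end 86 mm above the table). As the carriage slides, the hole's axis passes over the shaft's centre.
- fin_top (a point): Centre of the top of the carriage's upright plywood grip fin, 135 mm above the table: 30 (along carriage x) x 12 (along carriage y, the rail direction) x 35 mm high, standing on the plate 75 mm from the hole on the -x side. Pinch it from above across its 12 mm thickness to slide the carriage.
- probe: Depth probe, loose, about 0.12 kg, hanging upright in its stand. Steel rod 10 mm thick and 120 mm long, then a steel collar 34 mm in diameter and 6 mm thick (120 to 126 mm above the tip), then a square wooden handle 20 x 20 mm, 60 mm high (126 to 186 mm above the tip), its flat sides facing the probe's x and y axes. Origin: centre of the rod's lower tip; z up along the rod.
- stand: Dark steel stand fixed to the table; the probe hangs in it, collar on a fork 135 mm above the table (rod tip 15 mm above the table). The fork is 8 mm thick with a 20 mm wide slot open to the stand's -x side; the post is 45 to 59 mm from the rod on the +x side; nothing of it rises above the fork. Lift the probe straight up by at least 125 mm to clear it. Origin: on the table under the rod.
- foam: White foam block 60 x 130 x 40 mm, loose, to be left alone. Origin: its underside.
- tub: Black plastic bowl 90 mm wide, 50 mm high, loose, to be left alone. Origin: its underside.
- tape: Cardboard-brown tape roll, 90 mm wide, 18 mm high, loose, to be left alone. Origin: its underside.
- brush: Flat brush with wooden handle lying on the table, loose, to be left alone. Origin: its underside (the middle of the tool).
- clearbox: Small pale plastic box 70 x 50 x 25 mm, loose, to be left alone. Origin: its underside.
- claylump: Small clay lump, 46 mm wide, 33 mm high, loose, to be left alone. Origin: its underside.
There are look-alikes about, which are no part of the job. Several things have the shape of the probe; the one meant has the colours described above.

How it is judged:
On the way, in this order (a step that is already met when the one before it is completed fails the run):
1. the carriage's hole is over the middle of the shaft (within 8 mm) while the probe still hangs in its stand (horizontal distance between guide_hole and shaft_floor below 0.008 m and distance of probe from where it was at the start of the episode below 0.03 m), for 0.2 s.
2. the probe's tip is held above the guide hole (horizontal distance between probe and guide_hole below 0.01 m and z of probe in the frame of guide_hole above 0 m and contact force between the fingers and probe above 1 N), for 0.05 s.
At the end, for the whole second after the job is handed in: The guide hole is within 8 mm of the shaft's centre line; the probe is held in the gripper at rest (below 10 mm/s), upright within 0.06 rad, its tip within 4.5 mm of the hole's axis and 3 to 20 mm above the shaft's floor; the probe touches neither guide nor clay (horizontal distance between guide_hole and shaft_floor below 0.008 m and horizontal distance between probe and guide_hole below 0.0045 m and angle between probe's own z axis and vertical below 0.06 rad and z of probe in the frame of shaft_floor between 0.003 and 0.02 m and linear speed of probe below 0.01 m/s and contact force between the fingers and probe above 1 N and contact force between probe and bridge below 0.3 N and contact force between probe and model below 0.3 N); the arm keeps its last pose, push and grip.
It fails at once if the probe touches the guide carriage or bridge (contact force between probe and bridge above 0.3 N).
It fails at once if the probe touches the clay (contact force between probe and model above 0.3 N).
It fails at once if the gripper or arm touches the clay (contact force between any of the fingers, the arm and model above 0.3 N).
It fails at once if another thing on the table is moved by more than 20 mm (distance of any of foam, tub, tape, brush, clearbox, claylump from where it was at the start of the episode above 0.02 m).
It also fails if it takes over 72 s, if anything falls off the work surface, if the arm or the gripper's body presses on something with over 40 N, if the wrist force passes 120 N, or if a joint passes its speed limit or range.

ROBOT

A 7-joint arm with a two-finger parallel gripper is mounted at the origin on the work surface. World frame = base frame: x ahead of the robot, y to its left, z up, the work surface at z = 0. Lengths are in m, angles in rad, forces in N, time in s.
With the tool pointing down it reaches from about 0.425 to 0.925 m from the base axis. Payload 6.8 kg.
Tool frame: the origin (TCP) lies at the very end of the fingers, on their centre line; the grasp point (between the pads) lies 19 mm behind it (bot.grasp_offset is the distance from the TCP to the grasp point, in m); z points along the fingers, y is the direction in which the jaws open and shut (so a half turn about z gives the same grasp; the last joint's range is limited). The gripper opens to 85 mm and grips with 20 to 120 N. Pads are 22 mm wide; open, the fingers measure 114 mm over their backs; the gripper's body (76 mm by 85 mm) begins 54 mm behind the grasp point. The pads swing forward as they close: fully open they stand 13 mm farther back than shut.
Start: joints at [-1.226, 0.477, 0.022, 1.555, -0.011, 1.109, -0.083], TCP at [0.295, 0.607, 0.231] pointing down, gripper open.
Joint ranges: [-2.96, 2.96], [-0.34, 2.1], [-1.41, 1.46], [0.24, 2.44], [-1.37, 4.51], [0.17, 1.92], [-2.96, 2.96]. Speed limits (rad/s): [2.39, 2.39, 3.14, 3.14, 3.14, 3.14, 3.14].

INTERFACE

Orientations are given as a unit quaternion [w, x, y, z].
In Python, from station import monitor, cams, bot, finder gives the robot as it stands.
- The arm moves only by the tool jog_arm, never from a script. Its argument "plan" is a list of rows, each an object of numbers: "x", "y", "z": the shift along the tool's x, y, z as a fraction of full scale; "wx", "wy", "wz": the turn, a rotation vector about the tool's x, y, z as a fraction of full scale. A call has 1 to 12 rows; each row is the pose to reach, as a shift and turn from the pose measured when the call began, along the tool's axes at that moment, turning the shorter way round; what a row does not reach only later rows make up. Full scale, the value 1, is 20 cm for a shift and 180 degrees for a turn. A row lasts 1/12 s, in which the tool goes at most 41.7 mm and 7.16 degrees, less where a joint would pass 70% of its speed; a pose out of reach is approached as far as the arm can. A call with a number of a shift or a turn outside -1 to 1 is refused whole. A call with a gripper value outside its range is refused whole. "hand" is the opening, from -1 (shut) to 1 (fully open), set as the call begins (left out, the last holds). The fingers move at their own pace and stop on an object; "grip_force" is the grip in N (left out, the last holds). Time passes only in rows, so rows that repeat a pose let the fingers close. It gives the time, the measured TCP pose, the force and the opening at its end, in the units of the state.
- monitor.get_obs(): the state, without advancing time (a new reading comes with each control period).
- cams.read_camera(name): name is "side" or "top" or "wrist"; returns the picture (400x640x3 uint8, red, green, blue); there is no depth.
- cams.get_calibration(name): a dict with "fx", "fy", "cx", "cy" (pixels), "extrinsics" (4x4, takes a point from world to camera coordinates). Camera axes: x right, y down, z forward; pixel columns grow to the right and rows downward; lengths in m; the calibration is good to about 2 mm. A picture is of the moment at which its call begins: read the wrist's pose just before it. get_calibration takes no time and is no camera call; for the wrist camera it gives the pose at the moment of the call.
- bot.hand_in(): hands the job in, once; it reports no verdict.
Trained networks look in the newest picture that a camera, given by its name, has taken for a name from the list of things; names that differ only in an ending like _2 or _b are one class to them, and where a whole thing is asked for, a point or a joint stands for the part that bears it (a point fixed in the world has none). Each returns a list of dicts, best first, with "confidence" (0 to 1); they miss things now and then, are a little off and sometimes report something else, mostly with a low value. They report only what shows in the picture. A call takes as long as a camera call. They do not tell look-alikes from the thing itself.
- finder.find_in(camera, target): "bbox" ([left, top, width, height] in pixels, round what is visible of it).
- finder.place_of(camera, target): "location" ([column, row] in pixels: a listed point, or the origin of a listed thing).
The state is a dict: "t": time; "q": joint angles; "joint_vel": joint speeds; "joint_torque": joint torques, N m; "eef_pos": TCP position; "tool_rot": TCP orientation; "contact_force": force on the tool from outside, world axes, zero at the start; "torque": the same for the moment, N m; "gripper_width": opening from 0.0 (shut) to 1.0 (fully open).
Only numpy, scipy, OpenCV 4.12 (cv2) and the standard library are available. Lean on these libraries where they do the work, as an engineer would, in place of code of your own. Each camera call takes 0.05 s, during which the arm holds its last target. There are 200 camera calls.

## Working session

There is one attempt and no reset: what is moved stays moved. The work goes in short steps, Python scripts to look and compute and a tool call to move; the robot and the scene stay as the last step left them, time stands still between calls to the robot, and variables do not carry over. Pictures are saved under pics/ and viewed, about 8 in all and at most 12, crops included, and the job is handed in when it is done.

Besides the shell and the picture viewer there is one more tool, called after "Emit:" as name(argument=value, ...) on one line, values as JSON. jog_arm: Moves the arm, as the interface text tells. Shift numbers are shares of 20 cm and turn numbers shares of 180 degrees, none past 1 either way. Its arguments: {"type":"object","properties":{"plan":{"type":"array","items":{"type":"object","properties":{"x":{"type":"number","minimum":-1,"maximum":1},"y":{"type":"number","minimum":-1,"maximum":1},"z":{"type":"number","minimum":-1,"maximum":1},"wx":{"type":"number","minimum":-1,"maximum":1},"wy":{"type":"number","minimum":-1,"maximum":1},"wz":{"type":"number","minimum":-1,"maximum":1}}}},"hand":{"type":"number"},"grip_force":{"type":"number"}},"required":["plan"]}

```bash
ls; mkdir -p pics; cat > h.py <<'E'
import numpy as np, cv2
from station import monitor, cams, bot, finder
from scipy.spatial.transform import Rotation as R
def cal(n):
    c=cams.get_calibration(n); return c, np.array(c['extrinsics'])
def ray(n,uv,z,c=None):
    c,E=c or cal(n); d=np.array([(uv[0]-c['cx'])/c['fx'],(uv[1]-c['cy'])/c['fy'],1.])
    Rm=E[:3,:3];o=-Rm.T@E[:3,3];d=Rm.T@d
    return o+d*(z-o[2])/d[2]
def proj(n,p,c=None):
    c,E=c or cal(n); q=E[:3,:3]@np.array(p)+E[:3,3]
    return np.array([c['fx']*q[0]/q[2]+c['cx'],c['fy']*q[1]/q[2]+c['cy']])
def save(n,f):
    im=cams.read_camera(n); cv2.imwrite('pics/'+f,cv2.cvtColor(im,cv2.COLOR_RGB2BGR)); return im
E
python3 - <<'E'
from h import *
o=monitor.get_obs(); print(o['t'],o['eef_pos'],o['tool_rot'],bot.grasp_offset)
a=save('top','top0.png'); 
Z=dict(shaft_floor=.01,guide_hole=.108,fin_top=.135,probe=.015,stand=0,carriage=.09,bridge=0,model=0,foam=0,tub=0)
for n in ['top','side']:
    if n=='side': b=save(n,'side0.png')
    c,E=cal(n); print(n,c['fx'],-E[:3,:3].T@E[:3,3], E[2,:3])
    for k,z in Z.items():
        for r in finder.place_of(n,k)[:4]: print(k,np.round(r['confidence'],2),np.round(r['location'],1),np.round(ray(n,r['location'],z),4))
print(monitor.get_obs()['t'])
E
```

```text
pics
0.0 [0.29504889 0.60644038 0.23033481] [-1.49849748e-04  2.24456844e-01  9.74483604e-01 -8.99079800e-04] 0.0187
top 368.59220233431273 [0.34288917 0.06179733 1.14436097] [ 0.23288537 -0.01401169 -0.97240325]
shaft_floor 0.74 [366.2 195.8] [ 0.623  -0.1133  0.01  ]
guide_hole 0.95 [416.6 181.5] [ 0.6339 -0.2493  0.108 ]
fin_top 0.69 [425.6 207.7] [ 0.5488 -0.2575  0.135 ]
probe 0.63 [201.7 265.4] [0.4321 0.4027 0.015 ]
probe 0.6 [241.1 255.9] [0.4542 0.2836 0.015 ]
probe 0.57 [223.5 220.7] [0.566  0.3376 0.015 ]
stand 0.71 [239.2 257.6] [0.4508 0.2925 0.    ]
bridge 0.89 [376.1 207.6] [ 0.5851 -0.143   0.    ]
bridge 0.52 [238.1 256.9] [0.4531 0.2958 0.    ]
model 0.76 [378.6 206.7] [ 0.5876 -0.1512  0.    ]
foam 0.79 [297.7 273.1] [0.3942 0.1146 0.    ]
foam 0.54 [377.7 270.1] [ 0.39   -0.1299  0.    ]
tub 0.73 [302.  162.6] [0.7486 0.0855 0.    ]
tub 0.68 [297.7 274.7] [0.3894 0.1148 0.    ]
side 450.9277977594229 [ 0.37472728 -0.62539599  0.90579104] [ 0.16505248  0.62296417 -0.76463934]
shaft_floor 0.96 [369.1 266. ] [ 0.6229 -0.1136  0.01  ]
shaft_floor 0.52 [257.3 255.7] [ 
[... 348 characters left out ...]
robe 0.7 [301.8 140.9] [0.5579 0.332  0.015 ]
probe 0.55 [255.  137.8] [0.4278 0.3749 0.015 ]
stand 0.83 [263.7 162.3] [ 0.4381  0.285  -0.    ]
carriage 0.67 [357.5 277.1] [ 0.5693 -0.1794  0.09  ]
carriage 0.6 [393.2 297.9] [ 0.6256 -0.2415  0.09  ]
carriage 0.51 [355.3 282. ] [ 0.5616 -0.1894  0.09  ]
bridge 0.6 [353.7 275.8] [ 0.5832 -0.1249  0.    ]
model 0.9 [356.9 281.3] [ 0.5863 -0.1404  0.    ]
model 0.4 [367.5 267.4] [ 0.6209 -0.1107  0.    ]
model 0.4 [395.2 299.6] [ 0.6562 -0.2042  0.    ]
model 0.23 [256.7 210.7] [0.3937 0.1159 0.    ]
foam 0.93 [253.6 207. ] [0.3877 0.1299 0.    ]
tub 0.64 [394.2 198.6] [0.7527 0.0754 0.    ]
tub 0.63 [393.7 298.7] [ 0.6537 -0.2013  0.    ]
1.1
```

```bash
python3 - <<'E'
import cv2,numpy as np
a=cv2.imread('pics/top0.png');b=cv2.imread('pics/side0.png')
cv2.imwrite('pics/c1.png',cv2.resize(a[120:320,160:460],None,fx=2.6,fy=2.6,interpolation=2))
cv2.imwrite('pics/c2.png',cv2.resize(b[90:340,210:460],None,fx=2.4,fy=2.4,interpolation=2))
E
```

```text
(no output)
```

View pics/c1.png

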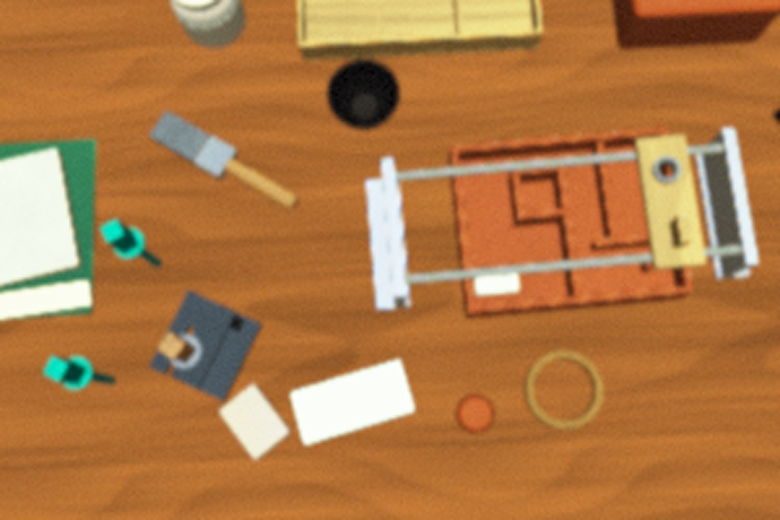

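View pics/c2.png

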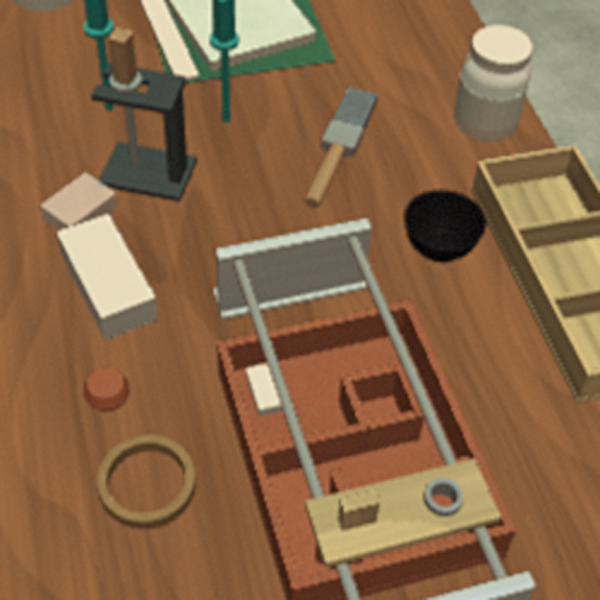

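The wooden-handled probe hangs in the dark stand: handle at about (225,253) in top and (261,111) in side. The look-alikes are the teal probes at top (202,265) and (224,221), so I'm choosing the wooden one. The carriage is at the -y end, with its hole at top (416,182) and fin at (425,208). The shaft is at (366,196).

```bash
cat >> h.py <<'E'
def rotd(deg):
    a=np.radians(deg); z=np.array([0,0,-1.]); y=np.array([np.cos(a),np.sin(a),0]); return np.c_[np.cross(y,z),y,z]
def cur():
    o=monitor.get_obs(); q=o['tool_rot']; return np.array(o['eef_pos']),R.from_quat([q[1],q[2],q[3],q[0]]).as_matrix(),o
def delta(p,deg):
    c,M,o=cur(); d=M.T@(np.array(p)-c); w=R.from_matrix(M.T@rotd(deg)).as_rotvec()
    s='t %.2f xyz %s w %s jawdeg %.2f tilt %.4f'%(o['t'],np.round(d/.2,4),np.round(w/np.pi,4),np.degrees(np.arctan2(M[1,1],M[0,1])),np.arccos(-M[2,2])); print(s)
E
python3 - <<'E'
from h import *
c,E=cal('wrist'); print(c['fx'],-E[:3,:3].T@E[:3,3],E[2,:3])
delta((.42,.33,.36),64)
E
```

```text
304.5645952558155 [0.23033699 0.63977983 0.37390042] [ 0.25766361 -0.12503853 -0.95811003]
t 1.10 xyz [-1.1666 -0.9726 -0.6434] w [ 0.     -0.      0.0003] jawdeg 64.05 tilt 0.0001
```

Emit:
jog_arm(plan=[{"z": -0.2},{"z": -0.4},{"z": -0.64,"x": -0.1,"y": -0.1},{"z": -0.64,"x": -0.25,"y": -0.25},{"z": -0.64,"x": -0.4,"y": -0.4},{"z": -0.64,"x": -0.55,"y": -0.55},{"z": -0.64,"x": -0.7,"y": -0.7},{"z": -0.64,"x": -0.85,"y": -0.85},{"z": -0.64,"x": -1,"y": -0.95},{"z": -0.64,"x": -1,"y": -0.95},{"z": -0.64,"x": -1,"y": -0.95},{"z": -0.64,"x": -1,"y": -0.95}], hand=1)

```text
invalid input at $.plan[0]: expected keys x, y, z, wx, wy, wz
```

```bash
python3 - <<'E'
from h import *
c=cal('wrist'); im=save('wrist','w1.png'); print(cur()[0])
for k,z in dict(probe=.015,stand=0).items():
    for r in finder.place_of('wrist',k)[:4]: print(k,np.round(r['confidence'],2),np.round(r['location'],1),np.round(ray('wrist',r['location'],z,c),4))
print(finder.find_in('wrist','probe'))
E
```

```text
[0.29530537 0.60702151 0.23131144]
probe 0.62 [236.4 306.6] [0.4235 0.4168 0.015 ]
[{'bbox': [134.0, 370.3, 24.8, 29.7], 'confidence': 0.8}, {'bbox': [224.2, 305.8, 16.3, 32.5], 'confidence': 0.7}]
```

View pics/w1.png

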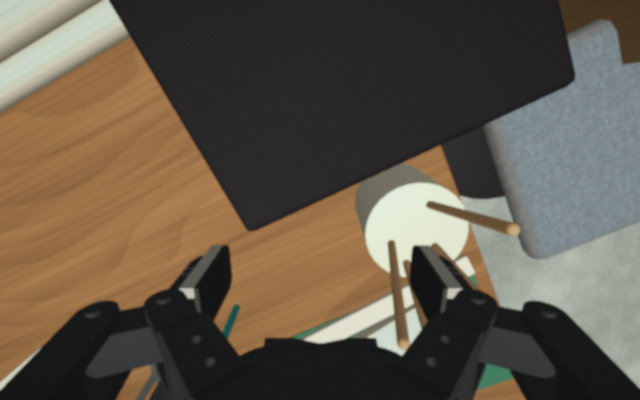

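Emit:
jog_arm(plan=[{"x": 0,"y": 0,"z": -0.2,"wx": 0,"wy": 0,"wz": 0},{"x": 0,"y": 0,"z": -0.4,"wx": 0,"wy": 0,"wz": 0},{"x": -0.1,"y": -0.1,"z": -0.64,"wx": 0,"wy": 0,"wz": 0},{"x": -0.25,"y": -0.25,"z": -0.64,"wx": 0,"wy": 0,"wz": 0},{"x": -0.4,"y": -0.4,"z": -0.64,"wx": 0,"wy": 0,"wz": 0},{"x": -0.55,"y": -0.55,"z": -0.64,"wx": 0,"wy": 0,"wz": 0},{"x": -0.7,"y": -0.7,"z": -0.64,"wx": 0,"wy": 0,"wz": 0},{"x": -0.85,"y": -0.85,"z": -0.64,"wx": 0,"wy": 0,"wz": 0},{"x": -1,"y": -0.95,"z": -0.64,"wx": 0,"wy": 0,"wz": 0},{"x": -1,"y": -0.95,"z": -0.64,"wx": 0,"wy": 0,"wz": 0},{"x": -1,"y": -0.95,"z": -0.64,"wx": 0,"wy": 0,"wz": 0},{"x": -1,"y": -0.95,"z": -0.64,"wx": 0,"wy": 0,"wz": 0}], hand=1)

```text
t: 2.3
eef_pos: [0.392, 0.3488, 0.3596]
tool_rot: [-0.0, 0.225, 0.974, 0.001]
contact_force: [-0.6, 1.0, -0.6]
gripper_width: 1.005
```

```bash
python3 - <<'E'
from h import *
c=cal('wrist'); im=save('wrist','w2.png'); print(cur()[0])
for k,z in dict(probe=.015,stand=0).items():
    for r in finder.place_of('wrist',k)[:4]: print(k,np.round(r['confidence'],2),np.round(r['location'],1),np.round(ray('wrist',r['location'],z,c),4))
print(finder.find_in('wrist','probe'), proj('wrist',(.453,.2955,.201),c), proj('wrist',(.453,.2955,.0),c))
E
```

```text
[0.39135236 0.34983529 0.35940625]
probe 0.89 [359.4 158.7] [0.4337 0.4005 0.015 ]
probe 0.67 [364.7 239.4] [0.5681 0.3511 0.015 ]
probe 0.63 [299.8 193.8] [0.4442 0.287  0.015 ]
stand 0.8 [304.5 196.6] [0.4558 0.2891 0.    ]
stand 0.35 [ 93.9 259.4] [ 0.3939 -0.1135  0.    ]
[{'bbox': [281.0, 196.2, 28.9, 53.0], 'confidence': 0.97}, {'bbox': [359.5, 154.0, 37.8, 37.6], 'confidence': 0.72}, {'bbox': [365.0, 237.9, 32.5, 70.5], 'confidence': 0.7}] [299.65051299 246.73366925] [307.08356877 193.6348996 ]
```

View pics/w2.png

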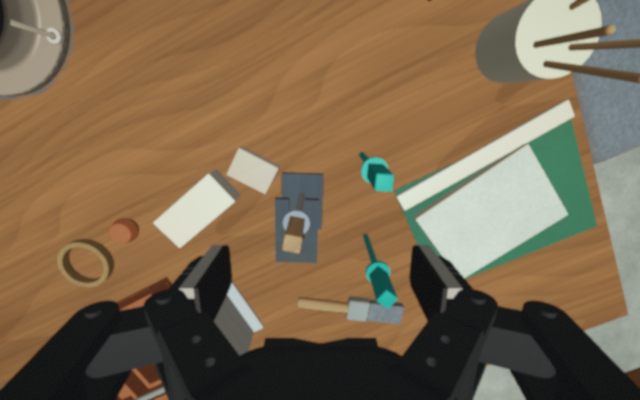

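Emit:
jog_arm(plan=[{"x": -0.15,"y": -0.15,"z": 0,"wx": 0,"wy": 0,"wz": 0},{"x": -0.3,"y": -0.3,"z": 0,"wx": 0,"wy": 0,"wz": 0},{"x": -0.45,"y": -0.45,"z": 0,"wx": 0,"wy": 0,"wz": 0},{"x": -0.6,"y": -0.6,"z": 0,"wx": 0,"wy": 0,"wz": 0},{"x": -0.75,"y": -0.75,"z": 0,"wx": 0,"wy": 0,"wz": 0},{"x": -0.9,"y": -0.9,"z": 0,"wx": 0,"wy": 0,"wz": 0},{"x": -0.95,"y": -1,"z": 0,"wx": 0,"wy": 0,"wz": 0}])

```text
t: 3.08
eef_pos: [0.4767, 0.0841, 0.3592]
tool_rot: [0.001, 0.224, 0.975, -0.001]
contact_force: [0.8, -0.8, -0.1]
gripper_width: 1.001
```

Emit:
jog_arm(plan=[{"x": -0.15,"y": -0.15,"z": 0,"wx": 0,"wy": 0,"wz": -0.03},{"x": -0.3,"y": -0.3,"z": 0,"wx": 0,"wy": 0,"wz": -0.06},{"x": -0.45,"y": -0.45,"z": 0,"wx": 0,"wy": 0,"wz": -0.09},{"x": -0.6,"y": -0.6,"z": 0,"wx": 0,"wy": 0,"wz": -0.12},{"x": -0.75,"y": -0.75,"z": 0,"wx": 0,"wy": 0,"wz": -0.15},{"x": -0.9,"y": -0.9,"z": 0,"wx": 0,"wy": 0,"wz": -0.17},{"x": -0.95,"y": -1,"z": 0,"wx": 0,"wy": 0,"wz": -0.17},{"x": -0.95,"y": -1,"z": 0,"wx": 0,"wy": 0,"wz": -0.17},{"x": -0.95,"y": -1,"z": 0,"wx": 0,"wy": 0,"wz": -0.17}])

```text
t: 3.83
eef_pos: [0.5604, -0.1809, 0.3591]
tool_rot: [-0.0, -0.039, 0.999, -0.001]
contact_force: [0.3, 1.3, 0.3]
gripper_width: 0.999
```

```bash
python3 - <<'E'
from h import *
c=cal('wrist'); im=save('wrist','w3.png'); print(cur()[0])
for k,z in dict(guide_hole=.108,fin_top=.135,carriage=.09,shaft_floor=.01,model=0,bridge=0).items():
    for r in finder.place_of('wrist',k)[:4]: print(k,np.round(r['confidence'],2),np.round(r['location'],1),np.round(ray('wrist',r['location'],z,c),4))
delta((.559,-.255,.25),94.6)
E
```

```text
[ 0.56062383 -0.17846878  0.3590081 ]
guide_hole 0.77 [268.8 202.9] [ 0.625 -0.246  0.108]
fin_top 0.89 [266.3 151.6] [ 0.5505 -0.2468  0.135 ]
carriage 0.92 [270.3 200. ] [ 0.6267 -0.2468  0.09  ]
shaft_floor 0.93 [361.3 188.5] [ 0.6213 -0.1072  0.01  ]
shaft_floor 0.38 [270.7 203. ] [ 0.6589 -0.2579  0.01  ]
model 0.87 [344.5 163.6] [ 0.5833 -0.1386  0.    ]
t 4.18 xyz [ 0.0404 -0.3864  0.5485] w [-0.0003  0.0003  0.0012] jawdeg 94.82 tilt 0.0012
```

View pics/w3.png

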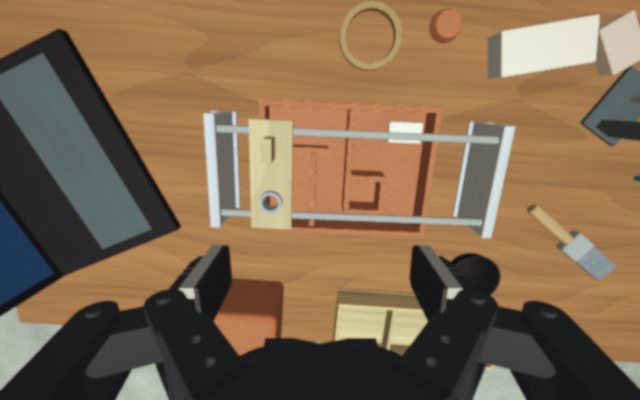

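```bash
python3 - <<'E'
from h import *
c=cal('wrist'); im=cv2.imread('pics/w3.png'); hsv=cv2.cvtColor(im,cv2.COLOR_BGR2HSV)
for (u0,v0),(u1,v1) in [((217,128),(500,140)),((222,212),(490,222))]:
    P=[]
    for u in range(u0+10,u1-25,3):
        if 240<u<300 or 375<u<440: continue
        v=v0+(v1-v0)*(u-u0)/(u1-u0); vs=np.arange(int(v)-8,int(v)+9)
        s=hsv[vs,u,1].astype(float); w=np.clip(s.max()*.6-s,0,None)
        if w.sum()>0 and (w>0).sum()<8: P.append(ray('wrist',(u,(w*vs).sum()/w.sum()),.082,c)[:2])
    P=np.array(P); vx,vy,x,y=cv2.fitLine(P.astype(np.float32),cv2.DIST_HUBER,0,.001,.001).ravel()
    print(len(P),np.degrees(np.arctan2(vx*np.sign(vy),abs(vy))),'x at y=-.11:',x+vx/vy*(-.11-y), 'y=-.25:',x+vx/vy*(-.25-y))
E
```

```text
8 -2.4841032 x at y=-.11: 0.5242038 y=-.25: 0.5302774
3 -2.37872 x at y=-.11: 0.64600694 y=-.25: 0.6518226
```

```bash
python3 - <<'E'
from h import *
delta((.552,-.249,.22),92.4)
E
```

```text
t 4.18 xyz [ 0.0729 -0.3534  0.6985] w [-0.0003  0.0003  0.0135] jawdeg 94.82 tilt 0.0012
```

Emit:
jog_arm(plan=[{"x": 0.03,"y": -0.15,"z": 0.12,"wx": 0,"wy": 0,"wz": 0.0135},{"x": 0.07,"y": -0.3,"z": 0.25,"wx": 0,"wy": 0,"wz": 0.0135},{"x": 0.073,"y": -0.353,"z": 0.4,"wx": 0,"wy": 0,"wz": 0.0135},{"x": 0.073,"y": -0.353,"z": 0.55,"wx": 0,"wy": 0,"wz": 0.0135},{"x": 0.073,"y": -0.353,"z": 0.7,"wx": 0,"wy": 0,"wz": 0.0135},{"x": 0.073,"y": -0.353,"z": 0.7,"wx": 0,"wy": 0,"wz": 0.0135},{"x": 0.073,"y": -0.353,"z": 0.7,"wx": 0,"wy": 0,"wz": 0.0135}])

```text
t: 4.77
eef_pos: [0.5515, -0.2478, 0.2191]
tool_rot: [-0.001, -0.021, 1.0, 0.0]
contact_force: [0.4, 0.6, 0.8]
gripper_width: 1.003
```

```bash
python3 - <<'E'
from h import *
c=cal('wrist'); im=save('wrist','w4.png'); print(cur()[0])
for k,z in dict(guide_hole=.108,fin_top=.135,carriage=.09,shaft_floor=.01).items():
    for r in finder.place_of('wrist',k)[:3]: print(k,np.round(r['confidence'],2),np.round(r['location'],1),np.round(ray('wrist',r['location'],z,c),4))
P=[proj('wrist',(.552+dx,-.249+dy,.135),c) for dx,dy in [(-.015,-.006),(-.015,.006),(.015,.006),(.015,-.006)]]
cv2.polylines(im,[np.int32(np.round(P))],True,(0,255,0),1)
cv2.imwrite('pics/w4c.png',cv2.resize(im[:,120:520,::-1],None,fx=1.5,fy=1.5))
delta((.552,-.249,.108),92.4)
E
```

```text
[ 0.5526261  -0.24853185  0.22083441]
guide_hole 0.82 [320.3 262.3] [ 0.622  -0.2438  0.108 ]
carriage 0.92 [317.3 258.4] [ 0.6279 -0.2466  0.09  ]
shaft_floor 0.57 [427.2 227.4] [ 0.6228 -0.1104  0.01  ]
shaft_floor 0.16 [556.6 318.5] [0.7495 0.0865 0.01  ]
t 5.02 xyz [0.0085 0.0019 0.5693] w [-0.0005  0.0014  0.0001] jawdeg 92.42 tilt 0.0047
```

View pics/w4c.png

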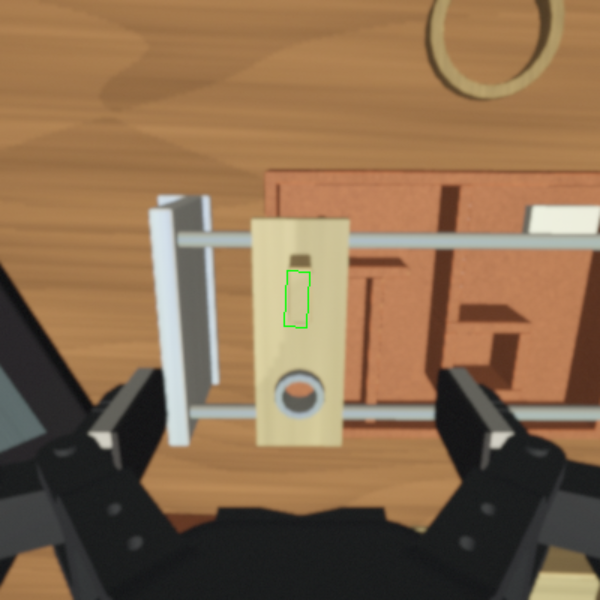

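Emit:
jog_arm(plan=[{"x": 0.01,"y": 0.005,"z": 0.15,"wx": 0,"wy": 0,"wz": 0},{"x": 0.01,"y": 0.005,"z": 0.3,"wx": 0,"wy": 0,"wz": 0},{"x": 0.01,"y": 0.005,"z": 0.45,"wx": 0,"wy": 0,"wz": 0},{"x": 0.01,"y": 0.005,"z": 0.56,"wx": 0,"wy": 0,"wz": 0},{"x": 0.01,"y": 0.005,"z": 0.56,"wx": 0,"wy": 0,"wz": 0},{"x": 0.01,"y": 0.005,"z": 0.56,"wx": 0,"wy": 0,"wz": 0}])

```text
t: 5.52
eef_pos: [0.5517, -0.2484, 0.1102]
tool_rot: [0.002, -0.021, 1.0, -0.001]
contact_force: [-0.8, -0.6, 0.2]
gripper_width: 0.999
```

Emit:
jog_arm(plan=[{"x": 0,"y": 0,"z": 0,"wx": 0,"wy": 0,"wz": 0},{"x": 0,"y": 0,"z": 0,"wx": 0,"wy": 0,"wz": 0},{"x": 0,"y": 0,"z": 0,"wx": 0,"wy": 0,"wz": 0},{"x": 0,"y": 0,"z": 0,"wx": 0,"wy": 0,"wz": 0},{"x": 0,"y": 0,"z": 0,"wx": 0,"wy": 0,"wz": 0},{"x": 0,"y": 0,"z": 0,"wx": 0,"wy": 0,"wz": 0},{"x": 0,"y": 0,"z": 0,"wx": 0,"wy": 0,"wz": 0},{"x": 0,"y": 0,"z": 0,"wx": 0,"wy": 0,"wz": 0},{"x": 0,"y": 0,"z": 0,"wx": 0,"wy": 0,"wz": 0},{"x": 0,"y": 0,"z": 0,"wx": 0,"wy": 0,"wz": 0}], hand=-1, grip_force=30)

```text
t: 6.35
eef_pos: [0.5519, -0.2484, 0.1108]
tool_rot: [0.002, -0.021, 1.0, -0.001]
contact_force: [-0.7, 1.2, 5.9]
gripper_width: 0.134
```

```bash
python3 - <<'E'
from h import *
p,M,o=cur(); print(p,o['gripper_width'],o['contact_force'],o['t'])
c=cal('wrist'); im=save('wrist','w5.png')
for n in ['wrist','side','top']:
  if n!='wrist': save(n,n+'5.png')
  for k,z in dict(guide_hole=.108,shaft_floor=.01).items():
    for r in finder.place_of(n,k)[:2]: print(n,k,np.round(r['confidence'],2),np.round(r['location'],1),np.round(ray(n,r['location'],z,c if n=='wrist' else None),4))
y=np.array([-np.sin(np.radians(2.4)),np.cos(np.radians(2.4)),0]); delta(p+.138*y,92.4)
E
```

```text
[ 0.55193753 -0.24844236  0.11075453] 0.13397877402350536 [-0.65096982  1.15439203  5.85565567] 6.35
wrist shaft_floor 0.61 [471.1 271.9] [ 0.6215 -0.1082  0.01  ]
side guide_hole 0.85 [395.5 299.3] [ 0.6234 -0.2539  0.108 ]
side guide_hole 0.22 [357.2 282.4] [ 0.561  -0.2008  0.108 ]
top guide_hole 0.58 [415.9 185.2] [ 0.6228 -0.246   0.108 ]
top shaft_floor 0.66 [368.9 196.3] [ 0.6209 -0.1217  0.01  ]
t 6.80 xyz [-0.     0.69  -0.001] w [-0.0005  0.0014  0.    ] jawdeg 92.41 tilt 0.0046
```

Emit:
jog_arm(plan=[{"x": 0,"y": 0.06,"z": 0,"wx": 0,"wy": 0,"wz": 0},{"x": 0,"y": 0.12,"z": 0,"wx": 0,"wy": 0,"wz": 0},{"x": 0,"y": 0.18,"z": 0,"wx": 0,"wy": 0,"wz": 0},{"x": 0,"y": 0.24,"z": 0,"wx": 0,"wy": 0,"wz": 0},{"x": 0,"y": 0.3,"z": 0,"wx": 0,"wy": 0,"wz": 0},{"x": 0,"y": 0.36,"z": 0,"wx": 0,"wy": 0,"wz": 0},{"x": 0,"y": 0.42,"z": 0,"wx": 0,"wy": 0,"wz": 0},{"x": 0,"y": 0.48,"z": 0,"wx": 0,"wy": 0,"wz": 0},{"x": 0,"y": 0.54,"z": 0,"wx": 0,"wy": 0,"wz": 0},{"x": 0,"y": 0.6,"z": 0,"wx": 0,"wy": 0,"wz": 0},{"x": 0,"y": 0.67,"z": 0,"wx": 0,"wy": 0,"wz": 0},{"x": 0,"y": 0.67,"z": 0,"wx": 0,"wy": 0,"wz": 0}])

```text
t: 7.8
eef_pos: [0.5469, -0.1103, 0.1108]
tool_rot: [0.002, -0.023, 1.0, 0.001]
contact_force: [4.3, 2.0, 0.6]
gripper_width: 0.134
```

```bash
python3 - <<'E'
from h import *
p,M,o=cur(); print(p,o['gripper_width'],o['contact_force'],o['t'])
for n in ['side','top']:
  im=save(n,n+'6.png')
  for k,z in dict(guide_hole=.108,shaft_floor=.01,fin_top=.135).items():
    for r in finder.place_of(n,k)[:2]: print(n,k,np.round(r['confidence'],2),np.round(r['location'],1),np.round(ray(n,r['location'],z),4))
im=cams.read_camera('side'); cv2.imwrite('pics/s6c.png',cv2.resize(im[210:330,290:440,::-1],None,fx=5,fy=5,interpolation=2))
E
```

```text
[ 0.54691275 -0.11025493  0.11078139] 0.1341641209421078 [4.25526512 1.9582529  0.62303697] 7.8
side guide_hole 0.95 [371.3 240.8] [ 0.6194 -0.1102  0.108 ]
side shaft_floor 0.58 [370.2 265.3] [ 0.626  -0.1124  0.01  ]
side fin_top 0.8 [335.  238.7] [ 0.5388 -0.1054  0.135 ]
side fin_top 0.74 [359.3 280.2] [ 0.56   -0.2114  0.135 ]
top guide_hole 0.79 [371.1 186.6] [ 0.6256 -0.1148  0.108 ]
top guide_hole 0.64 [343.5 276.3] [ 0.3739 -0.016   0.108 ]
top shaft_floor 0.63 [367.8 196.1] [ 0.6217 -0.1183  0.01  ]
```

View pics/s6c.png

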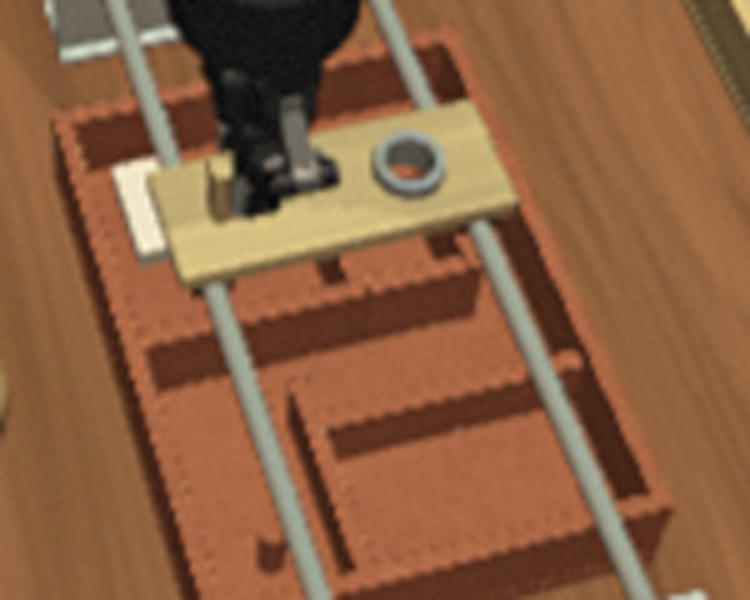

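```bash
python3 - <<'E'
from h import *
import numpy as np
def sq(n,cx,cy,h,z,c=None,yaw=2.4):
    a=np.radians(yaw);ex=np.array([np.cos(a),np.sin(a)]);ey=np.array([-ex[1],ex[0]])
    return np.array([proj(n,[*(np.array([cx,cy])+sx*h*ex+sy*h*ey),z],c) for sx,sy in [(-1,-1),(-1,1),(1,1),(1,-1)]])
out=[]
for f,n,(u,v) in [('side0','side',(369,255)),('top0','top',(366,195))]:
    im=cv2.imread(f'pics/{f}.png'); s=12; x0,y0=u-16,v-24
    cr=cv2.resize(im[y0:y0+48,x0-8:x0+40-0],None,fx=8,fy=8,interpolation=cv2.INTER_CUBIC)
    for h,z,col in [(.031,.055,(0,255,0)),(.023,.01,(255,0,0))]:
        p=(sq(n,.6225,-.1130,h,z)-[x0-8,y0]+.5)*8
        cv2.polylines(cr,[np.int32(p)],True,col,1)
    out.append(cr)
cv2.imwrite('pics/ov.png',np.hstack(out)); print(out[0].shape)
E
```

```text
(384, 384, 3)
```

View pics/ov.png

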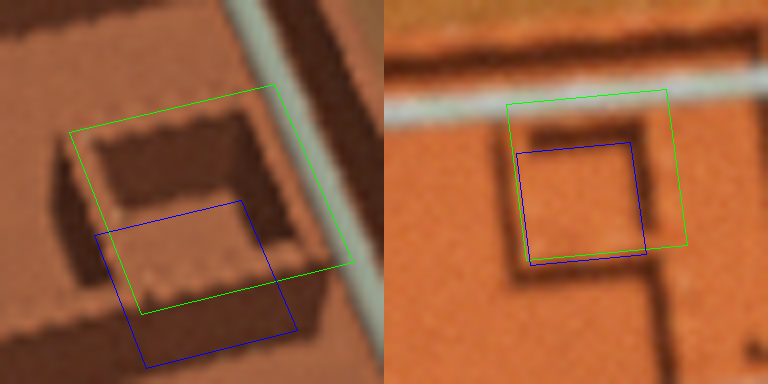

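Emit:
jog_arm(plan=[{"x": 0,"y": 0,"z": 0,"wx": 0,"wy": 0,"wz": 0},{"x": 0,"y": 0,"z": 0,"wx": 0,"wy": 0,"wz": 0},{"x": 0,"y": 0,"z": 0,"wx": 0,"wy": 0,"wz": 0},{"x": 0,"y": 0,"z": 0,"wx": 0,"wy": 0,"wz": 0},{"x": 0,"y": 0,"z": -0.05,"wx": 0,"wy": 0,"wz": 0},{"x": 0,"y": 0,"z": -0.2,"wx": 0,"wy": 0,"wz": 0},{"x": 0,"y": 0,"z": -0.4,"wx": 0,"wy": 0,"wz": 0},{"x": 0,"y": 0,"z": -0.6,"wx": 0,"wy": 0,"wz": 0},{"x": 0,"y": 0,"z": -0.8,"wx": 0,"wy": 0,"wz": 0},{"x": 0,"y": 0,"z": -0.9,"wx": 0,"wy": 0,"wz": 0},{"x": 0,"y": 0,"z": -0.9,"wx": 0,"wy": 0,"wz": 0},{"x": 0,"y": 0,"z": -0.9,"wx": 0,"wy": 0,"wz": 0}], hand=1)

```text
t: 9.25
eef_pos: [0.5464, -0.1144, 0.2925]
tool_rot: [0.004, -0.021, 1.0, -0.0]
contact_force: [-0.1, -0.3, -0.5]
gripper_width: 0.998
```

```bash
python3 - <<'E'
from h import *
p,M,o=cur(); print(p,o['gripper_width'],o['t'])
cams.read_camera('side');cams.read_camera('side')
for n in ['wrist','side','top']:
  c=cal(n); im=save(n,n+'7.png')
  for k,z in dict(guide_hole=.108,shaft_floor=.01,fin_top=.135).items():
    for r in finder.place_of(n,k)[:2]: print(n,k,np.round(r['confidence'],2),np.round(r['location'],1),np.round(ray(n,r['location'],z,c),4))
c,E=cal('wrist');p,M,o=cur()
T=np.eye(4);T[:3,:3]=M;T[:3,3]=p; G=E@T  # tool->cam
T2=np.eye(4);T2[:3,:3]=rotd(64.05);T2[:3,3]=[.3914,.3495,.3595]
print('handle w2',ray('wrist',(292,243),.201,(c,G@np.linalg.inv(T2))), 'side',ray('side',(261,103),.201))
delta((.45,.293,.36),64)
E
```

```text
[ 0.54638562 -0.11441647  0.29248442] 0.9984523814911006 9.25
wrist guide_hole 0.73 [318.3 232.5] [ 0.6184 -0.1124  0.108 ]
wrist guide_hole 0.19 [303.  181.5] [ 0.5581 -0.1316  0.108 ]
wrist fin_top 0.71 [321.4 174.5] [ 0.543  -0.1121  0.135 ]
side guide_hole 0.72 [372.3 244.5] [ 0.6186 -0.1199  0.108 ]
side shaft_floor 0.64 [368.7 265.5] [ 0.6224 -0.1121  0.01  ]
side fin_top 0.97 [336.9 238.8] [ 0.5426 -0.1066  0.135 ]
top shaft_floor 0.65 [368.4 197.6] [ 0.6167 -0.1198  0.01  ]
top shaft_floor 0.2 [241.4 254.2] [0.4598 0.2837 0.01  ]
handle w2 [0.44521967 0.29024083 0.201     ] side [0.44934182 0.28989066 0.201     ]
t 9.95 xyz [ 0.3923  2.0538 -0.3509] w [1.000e-04 1.800e-03 1.578e-01] jawdeg 92.40 tilt 0.0055
```

```bash
python3 - <<'E'
from h import *
a=cv2.imread('pics/side6.png');b=cv2.imread('pics/side7.png')
t=a[228:256,355:398]; r=cv2.matchTemplate(b[215:275,340:415],t,cv2.TM_CCOEFF_NORMED); print(cv2.minMaxLoc(r),'same=(15,13)')
t0=cv2.imread('pics/side0.png')
def bush(f,n,p):
    im=cv2.imread(f); u,v=map(int,p); g=cv2.resize(im[v-15:v+15,u-15:u+15],None,fx=10,fy=10,interpolation=2); return g
c=cv2.imread('pics/wrist7.png')
cv2.imwrite('pics/m7.png',np.hstack([cv2.resize(b[215:285,330:420],None,fx=5,fy=5,interpolation=2)[:350],cv2.resize(c[150:255,270:375],None,fx=350/105,fy=350/105,interpolation=2)]))
E
```

```text
(-0.3459877669811249, 0.9161822199821472, (31, 32), (16, 14)) same=(15,13)
```

View pics/m7.png

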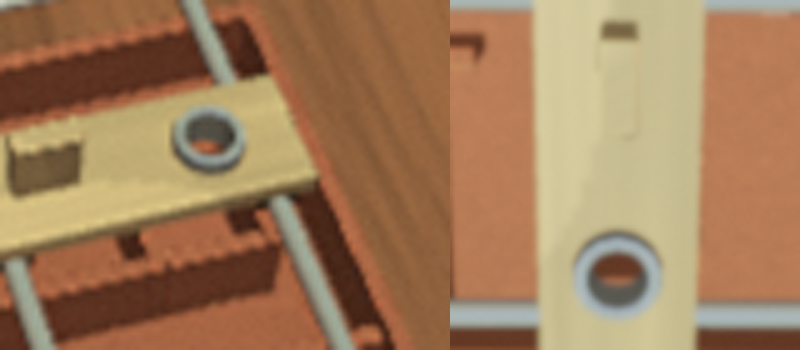

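Emit:
jog_arm(plan=[{"x": 0,"y": 0.1,"z": -0.1,"wx": 0,"wy": 0,"wz": 0},{"x": 0.05,"y": 0.28,"z": -0.2,"wx": 0,"wy": 0,"wz": 0},{"x": 0.1,"y": 0.46,"z": -0.35,"wx": 0,"wy": 0,"wz": 0},{"x": 0.15,"y": 0.64,"z": -0.35,"wx": 0,"wy": 0,"wz": 0},{"x": 0.18,"y": 0.82,"z": -0.35,"wx": 0,"wy": 0,"wz": 0},{"x": 0.2,"y": 1,"z": -0.35,"wx": 0,"wy": 0,"wz": 0}])

```text
t: 10.45
eef_pos: [0.4965, 0.0859, 0.3613]
tool_rot: [0.004, -0.021, 1.0, 0.0]
contact_force: [0.8, -0.2, -0.5]
gripper_width: 0.998
```

Emit:
jog_arm(plan=[{"x": 0,"y": 0.2,"z": 0,"wx": 0,"wy": 0,"wz": 0.03},{"x": 0.05,"y": 0.38,"z": 0,"wx": 0,"wy": 0,"wz": 0.06},{"x": 0.1,"y": 0.55,"z": 0,"wx": 0,"wy": 0,"wz": 0.09},{"x": 0.15,"y": 0.7,"z": 0,"wx": 0,"wy": 0,"wz": 0.12},{"x": 0.18,"y": 0.85,"z": 0,"wx": 0,"wy": 0,"wz": 0.15},{"x": 0.2,"y": 1,"z": 0,"wx": 0,"wy": 0,"wz": 0.158},{"x": 0.2,"y": 1,"z": 0,"wx": 0,"wy": 0,"wz": 0.158},{"x": 0.2,"y": 1,"z": 0,"wx": 0,"wy": 0,"wz": 0.158}])

```text
t: 11.12
eef_pos: [0.4473, 0.2858, 0.3608]
tool_rot: [0.003, 0.223, 0.975, 0.001]
contact_force: [-0.4, -0.7, 0.5]
gripper_width: 1.004
```

```bash
python3 - <<'E'
from h import *
delta((.448,.290,.275),64)
E
```

```text
t 11.12 xyz [0.0087 0.0189 0.429 ] w [0.001  0.0019 0.0012] jawdeg 64.22 tilt 0.0069
```

Emit:
jog_arm(plan=[{"x": 0.009,"y": 0.019,"z": 0.15,"wx": 0.001,"wy": 0.002,"wz": 0.001},{"x": 0.009,"y": 0.019,"z": 0.3,"wx": 0.001,"wy": 0.002,"wz": 0.001},{"x": 0.009,"y": 0.019,"z": 0.42,"wx": 0.001,"wy": 0.002,"wz": 0.001},{"x": 0.009,"y": 0.019,"z": 0.42,"wx": 0.001,"wy": 0.002,"wz": 0.001},{"x": 0.009,"y": 0.019,"z": 0.42,"wx": 0.001,"wy": 0.002,"wz": 0.001}])

```text
t: 11.53
eef_pos: [0.448, 0.2885, 0.2765]
tool_rot: [-0.001, 0.225, 0.974, -0.001]
contact_force: [0.4, 0.3, 1.7]
gripper_width: 1.006
```

```bash
python3 - <<'E'
from h import *
cams.read_camera('top');cams.read_camera('top')
c=cal('wrist'); im=save('wrist','w8.png'); p=cur()[0]; print(p)
for r in finder.place_of('wrist','probe')[:2]: print(np.round(r['confidence'],2),np.round(r['location'],1),ray('wrist',r['location'],.015,c))
q=proj('wrist',(.448,.290,.201),c);print(q,proj('wrist',(.448,.290,.14),c),proj('wrist',(*p[:2],.201),c))
u,v=map(int,q); x0,y0=u-60,v-75
cr=cv2.resize(im[y0:y0+120,x0:x0+120,::-1],None,fx=5,fy=5,interpolation=2)
cv2.imwrite('pics/w8c.png',cr); print(x0,y0)
np.save('w8E.npy',c[1])
delta((.448,.290,.16),64)
E
```

```text
[0.44920693 0.29017108 0.27885649]
0.88 [316.1 155.5] [0.4441075  0.28808474 0.015     ]
0.74 [394.2 106.3] [0.43112095 0.40624839 0.015     ]
[318.06662299 200.35804773] [318.34038088 180.47985552] [318.96736364 201.61869142]
258 125
t 11.73 xyz [ 0.0046 -0.0059  0.594 ] w [0.001  0.0003 0.    ] jawdeg 64.01 tilt 0.0035
```

View pics/w8c.png

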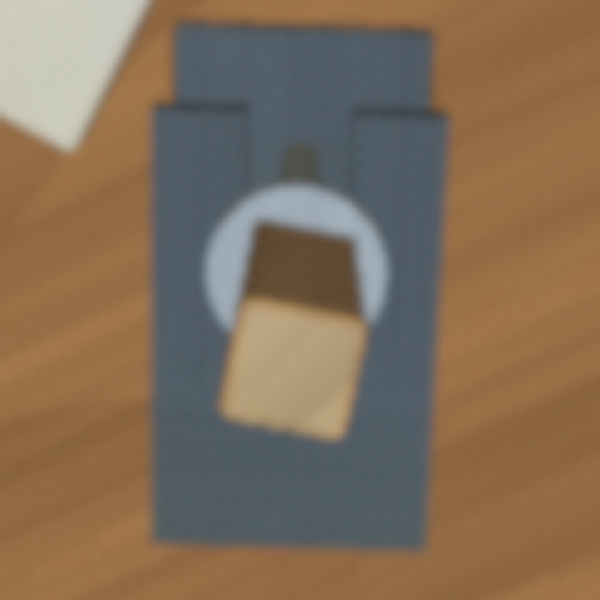

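```bash
python3 - <<'E'
from h import *
c=(cal('wrist')[0],np.load('w8E.npy'))
f=lambda u,v,z: ray('wrist',(258+u/5-.4,125+v/5-.4),z,c)
P=[f(*q,.201) for q in [(247,297),(366,320),(343,440),(221,415)]]
print('top',np.mean(P,0),[np.degrees(np.arctan2(*(P[j]-P[i])[[1,0]])) for i,j in [(0,1),(3,2),(0,3),(1,2)]],[np.linalg.norm(P[j]-P[i]) for i,j in [(0,1),(3,2),(0,3),(1,2)]])
print('collar',f(297,272,.141))
ctr=np.mean(P,0); delta((*ctr[:2],.158),53.1)
E
```

```text
top [0.44602064 0.28960674 0.201     ] [np.float64(52.592634338806356), np.float64(51.62640051595128), np.float64(-38.73535412802569), np.float64(-35.92804399174129)] [np.float64(0.0181936131538623), np.float64(0.01914332133548545), np.float64(0.01915864022578882), np.float64(0.01948280476913301)]
collar [0.4459167  0.28961185 0.141     ]
t 11.73 xyz [ 0.0127 -0.012   0.604 ] w [0.0011 0.0002 0.0606] jawdeg 64.01 tilt 0.0035
```

Emit:
jog_arm(plan=[{"x": 0.013,"y": -0.012,"z": 0,"wx": 0.001,"wy": 0,"wz": 0.035},{"x": 0.013,"y": -0.012,"z": 0.05,"wx": 0.001,"wy": 0,"wz": 0.063},{"x": 0.013,"y": -0.012,"z": 0.15,"wx": 0.001,"wy": 0,"wz": 0.063},{"x": 0.013,"y": -0.012,"z": 0.25,"wx": 0.001,"wy": 0,"wz": 0.063},{"x": 0.013,"y": -0.012,"z": 0.35,"wx": 0.001,"wy": 0,"wz": 0.063},{"x": 0.013,"y": -0.012,"z": 0.45,"wx": 0.001,"wy": 0,"wz": 0.063},{"x": 0.013,"y": -0.012,"z": 0.55,"wx": 0.001,"wy": 0,"wz": 0.063},{"x": 0.013,"y": -0.012,"z": 0.6,"wx": 0.001,"wy": 0,"wz": 0.063},{"x": 0.013,"y": -0.012,"z": 0.6,"wx": 0.001,"wy": 0,"wz": 0.063},{"x": 0.013,"y": -0.012,"z": 0.6,"wx": 0.001,"wy": 0,"wz": 0.063},{"x": 0.013,"y": -0.012,"z": 0.6,"wx": 0.001,"wy": 0,"wz": 0.063}])

```text
t: 12.65
eef_pos: [0.4469, 0.2902, 0.1603]
tool_rot: [0.001, 0.32, 0.947, 0.001]
contact_force: [0.3, 0.7, 0.9]
gripper_width: 0.999
```

```bash
python3 - <<'E'
from h import *
delta((.446,.2896,.158),52.6); print(cur()[0])
E
```

```text
t 12.65 xyz [ 0.0018 -0.0052  0.0113] w [0.0009 0.0004 0.0003] jawdeg 52.66 tilt 0.0029
[0.44691885 0.29021085 0.16025347]
```

Emit:
jog_arm(plan=[{"x": 0.002,"y": -0.005,"z": 0,"wx": 0.0009,"wy": 0.0004,"wz": 0},{"x": 0.002,"y": -0.005,"z": 0,"wx": 0.0009,"wy": 0.0004,"wz": 0},{"x": 0.002,"y": -0.005,"z": 0,"wx": 0.0009,"wy": 0.0004,"wz": 0},{"x": 0.002,"y": -0.005,"z": 0,"wx": 0.0009,"wy": 0.0004,"wz": 0},{"x": 0.002,"y": -0.005,"z": 0,"wx": 0.0009,"wy": 0.0004,"wz": 0},{"x": 0.002,"y": -0.005,"z": 0,"wx": 0.0009,"wy": 0.0004,"wz": 0},{"x": 0.002,"y": -0.005,"z": 0,"wx": 0.0009,"wy": 0.0004,"wz": 0},{"x": 0.002,"y": -0.005,"z": 0,"wx": 0.0009,"wy": 0.0004,"wz": 0},{"x": 0.002,"y": -0.005,"z": 0,"wx": 0.0009,"wy": 0.0004,"wz": 0},{"x": 0.002,"y": -0.005,"z": 0,"wx": 0.0009,"wy": 0.0004,"wz": 0},{"x": 0.002,"y": -0.005,"z": 0,"wx": 0.0009,"wy": 0.0004,"wz": 0}], hand=-1, grip_force=60)

```text
t: 13.57
eef_pos: [0.4461, 0.2897, 0.1605]
tool_rot: [-0.0, 0.32, 0.947, 0.0]
contact_force: [-1.6, -0.8, 5.0]
gripper_width: 0.23
```

```bash
python3 - <<'E'
from h import *
p,M,o=cur();print(p,o['gripper_width']*85,o['contact_force'],o['torque']); delta((.446,.2896,.158),52.6)
E
```

```text
[0.44605314 0.28969539 0.16047113] 19.557817415364536 [-1.58532378 -0.82662606  5.04539581] [-0.0826238   0.27319477 -0.07610708]
t 13.57 xyz [-0.0001 -0.0005  0.0124] w [ 0.     -0.      0.0003] jawdeg 52.66 tilt 0.0001
```

Gripped at 19.6 mm with no tilt (tip to TCP: 0.1605-0.015 = 0.1455). Now lifting straight up.

Emit:
jog_arm(plan=[{"x": 0,"y": 0,"z": -0.05,"wx": 0,"wy": 0,"wz": 0},{"x": 0,"y": 0,"z": -0.14,"wx": 0,"wy": 0,"wz": 0},{"x": 0,"y": 0,"z": -0.23,"wx": 0,"wy": 0,"wz": 0},{"x": 0,"y": 0,"z": -0.32,"wx": 0,"wy": 0,"wz": 0},{"x": 0,"y": 0,"z": -0.41,"wx": 0,"wy": 0,"wz": 0},{"x": 0,"y": 0,"z": -0.5,"wx": 0,"wy": 0,"wz": 0},{"x": 0,"y": 0,"z": -0.6,"wx": 0,"wy": 0,"wz": 0},{"x": 0,"y": 0,"z": -0.7,"wx": 0,"wy": 0,"wz": 0},{"x": 0,"y": 0,"z": -0.8,"wx": 0,"wy": 0,"wz": 0},{"x": 0,"y": 0,"z": -0.85,"wx": 0,"wy": 0,"wz": 0},{"x": 0,"y": 0,"z": -0.85,"wx": 0,"wy": 0,"wz": 0},{"x": 0,"y": 0,"z": -0.85,"wx": 0,"wy": 0,"wz": 0}])

```text
t: 14.57
eef_pos: [0.4459, 0.2896, 0.3302]
tool_rot: [-0.0, 0.32, 0.947, 0.0]
contact_force: [-0.2, 0.1, -1.9]
gripper_width: 0.229
```

```bash
python3 - <<'E'
from h import *
p,M,o=cur();print(p,o['gripper_width']*85,o['contact_force']); delta((.619,-.1115,.33),52.6)
for n in ['side','top']:
    save(n,n+'9.png')
    for r in finder.place_of(n,'probe')[:3]: print(n,np.round(r['confidence'],2),np.round(r['location'],1),ray(n,r['location'],p[2]-.1455), 'expected px',proj(n,(*p[:2],p[2]-.1455)))
E
```

```text
[0.44593679 0.28957205 0.33017971] 19.496577829553402 [-0.17843634  0.1276137  -1.90800309]
t 14.57 xyz [-1.9044e+00 -1.0694e+00  5.0000e-04] w [ 0.     -0.      0.0003] jawdeg 52.66 tilt 0.0002
side 0.84 [255.3 136.5] [0.41901753 0.18871222 0.18467971] expected px [260.25604701 108.51258025]
side 0.77 [303.4 142.5] [0.52551094 0.14344405 0.18467971] expected px [260.25604701 108.51258025]
side 0.16 [256.4 206.7] [ 0.39078827 -0.0246249   0.18467971] expected px [260.25604701 108.51258025]
top 0.66 [220.7 223.1] [0.52643838 0.30346764 0.18467971] expected px [225.88694383 253.44899282]
top 0.42 [227.  253.7] [0.44513391 0.28669493 0.18467971] expected px [225.88694383 253.44899282]
```

Emit:
jog_arm(plan=[{"x": -0.06,"y": -0.03,"z": 0,"wx": 0,"wy": 0,"wz": 0},{"x": -0.17,"y": -0.09,"z": 0,"wx": 0,"wy": 0,"wz": 0},{"x": -0.28,"y": -0.15,"z": 0,"wx": 0,"wy": 0,"wz": 0},{"x": -0.39,"y": -0.21,"z": 0,"wx": 0,"wy": 0,"wz": 0},{"x": -0.5,"y": -0.27,"z": 0,"wx": 0,"wy": 0,"wz": 0},{"x": -0.61,"y": -0.33,"z": 0,"wx": 0,"wy": 0,"wz": 0},{"x": -0.72,"y": -0.39,"z": 0,"wx": 0,"wy": 0,"wz": 0},{"x": -0.82,"y": -0.45,"z": 0,"wx": 0,"wy": 0,"wz": 0},{"x": -0.9,"y": -0.5,"z": 0,"wx": 0,"wy": 0,"wz": 0},{"x": -0.95,"y": -0.53,"z": 0,"wx": 0,"wy": 0,"wz": 0},{"x": -0.95,"y": -0.53,"z": 0,"wx": 0,"wy": 0,"wz": 0}])

```text
t: 15.68
eef_pos: [0.5327, 0.0863, 0.3285]
tool_rot: [-0.001, 0.322, 0.947, -0.002]
contact_force: [0.1, -0.3, -1.6]
gripper_width: 0.23
```

Emit:
jog_arm(plan=[{"x": -0.06,"y": -0.03,"z": 0,"wx": 0,"wy": 0,"wz": 0},{"x": -0.17,"y": -0.09,"z": 0,"wx": 0,"wy": 0,"wz": 0},{"x": -0.28,"y": -0.15,"z": 0,"wx": 0,"wy": 0,"wz": 0},{"x": -0.39,"y": -0.21,"z": 0,"wx": 0,"wy": 0,"wz": 0},{"x": -0.5,"y": -0.27,"z": 0,"wx": 0,"wy": 0,"wz": 0},{"x": -0.61,"y": -0.33,"z": 0,"wx": 0,"wy": 0,"wz": 0},{"x": -0.72,"y": -0.39,"z": 0,"wx": 0,"wy": 0,"wz": 0},{"x": -0.82,"y": -0.45,"z": 0,"wx": 0,"wy": 0,"wz": 0},{"x": -0.9,"y": -0.5,"z": 0,"wx": 0,"wy": 0,"wz": 0},{"x": -0.95,"y": -0.53,"z": 0,"wx": 0,"wy": 0,"wz": 0},{"x": -0.95,"y": -0.53,"z": 0,"wx": 0,"wy": 0,"wz": 0},{"x": -0.95,"y": -0.53,"z": 0,"wx": 0,"wy": 0,"wz": 0}])

```text
t: 16.68
eef_pos: [0.6182, -0.1126, 0.3284]
tool_rot: [-0.001, 0.322, 0.947, -0.002]
contact_force: [0.1, -0.0, -1.1]
gripper_width: 0.227
```

```bash
python3 - <<'E'
from h import *
cams.read_camera('top')
p,M,o=cur();print(p,o['gripper_width']*85,o['t']); delta((.619,-.1115,.265),52.6)
for n in ['wrist','side','top']:
    c=cal(n); save(n,n+'10.png')
    for k,z in dict(guide_hole=.108,fin_top=.135,probe=p[2]-.1455,).items():
        for r in finder.place_of(n,k)[:2]: print(n,k,np.round(r['confidence'],2),np.round(r['location'],1),ray(n,r['location'],z,c).round(4))
    print('exp tip',proj(n,(*p[:2],p[2]-.1455),c),'exp hole',proj(n,(.619,-.1115,.108),c))
E
```

```text
[ 0.61827299 -0.11174497  0.32848899] 18.615584694295904 16.7333
t 16.73 xyz [-0.0026  0.0045  0.3174] w [-0.0013 -0.0004 -0.0008] jawdeg 52.46 tilt 0.0044
wrist guide_hole 0.81 [322.2 163.5] [ 0.6182 -0.1084  0.108 ]
wrist fin_top 0.88 [276.7 117.8] [ 0.5448 -0.1138  0.135 ]
wrist probe 0.6 [315.8 181.6] [ 0.6169 -0.1155  0.183 ]
exp tip [319.72876764 180.36377909] exp hole [320.59788564 165.54060483]
side guide_hole 0.76 [373.1 245.1] [ 0.6198 -0.1218  0.108 ]
side fin_top 0.92 [338.9 241.5] [ 0.5449 -0.1141  0.135 ]
side fin_top 0.6 [268.2 291.8] [ 0.3837 -0.196   0.135 ]
side probe 0.62 [255.5 135.4] [0.4201 0.1944 0.183 ]
exp tip [374.60055932 220.2175968 ] exp hole [371.31034745 241.31704323]
top guide_hole 0.86 [372.5 185. ] [ 0.6302 -0.1193  0.108 ]
top guide_hole 0.69 [376.7 205.8] [ 0.5675 -0.1259  0.108 ]
top fin_top 0.66 [376.2 212.6] [ 0.5423 -0.1178  0.135 ]
top probe 0.63 [201.8 263.4] [0.4239 0.3518 0.183 ]
top probe 0.53 [220.6 223.2] [0.5265 0.3042 0.183 ]
exp tip [374.22664735 181.77109525] exp hole [370.16267962 188.84188035]
```

Emit:
jog_arm(plan=[{"x": -0.003,"y": 0.004,"z": 0.07,"wx": -0.0013,"wy": -0.0004,"wz": 0},{"x": -0.003,"y": 0.004,"z": 0.14,"wx": -0.0013,"wy": -0.0004,"wz": 0},{"x": -0.003,"y": 0.004,"z": 0.21,"wx": -0.0013,"wy": -0.0004,"wz": 0},{"x": -0.003,"y": 0.004,"z": 0.27,"wx": -0.0013,"wy": -0.0004,"wz": 0},{"x": -0.003,"y": 0.004,"z": 0.27,"wx": -0.0013,"wy": -0.0004,"wz": 0},{"x": -0.003,"y": 0.004,"z": 0.27,"wx": -0.0013,"wy": -0.0004,"wz": 0}])

```text
t: 17.83
eef_pos: [0.619, -0.1135, 0.2747]
tool_rot: [0.0, 0.323, 0.947, -0.001]
contact_force: [0.2, -0.5, -0.6]
gripper_width: 0.226
```

```bash
python3 - <<'E'
from h import *
cams.read_camera('top');cams.read_camera('top')
p,M,o=cur();print(p,o['gripper_width']*85,o['t']); delta((.619,-.1115,.265),52.6)
out=[]
for n in ['wrist','side']:
    c=cal(n); im=save(n,n+'11.png'); np.save(n+'11E.npy',c[1])
    t=proj(n,(*p[:2],p[2]-.1455),c);h=proj(n,(*p[:2],.108),c); u,v=map(int,h)
    cr=np.ascontiguousarray(im[v-25:v+25,u-25:u+25,::-1]); cr=cv2.resize(cr,None,fx=8,fy=8,interpolation=cv2.INTER_CUBIC)
    a=np.linspace(0,2*np.pi,40)
    for r in (.011,.016):
        P=np.array([proj(n,(p[0]+r*np.cos(b),p[1]+r*np.sin(b),.108),c) for b in a])
        cv2.polylines(cr,[np.int32((P-[u-25,v-25]+.5)*8)],True,(0,255,0),1)
    cv2.circle(cr,tuple(int(x) for x in (t-[u-25,v-25]+.5)*8),3,(255,0,255),-1); out.append(cr); print(n,t,h)
cv2.imwrite('pics/m11.png',np.hstack(out))
E
```

```text
[ 0.61974487 -0.11371931  0.27595007] 19.05141187330099 17.9333
t 17.93 xyz [0.0099 0.0065 0.0547] w [ 0.0001  0.0008 -0.0013] jawdeg 52.37 tilt 0.0026
wrist [319.09584192 179.82003274] [319.16205516 174.51175869]
side [372.99742088 235.99129162] [371.95352385 242.08130214]
```

View pics/m11.png

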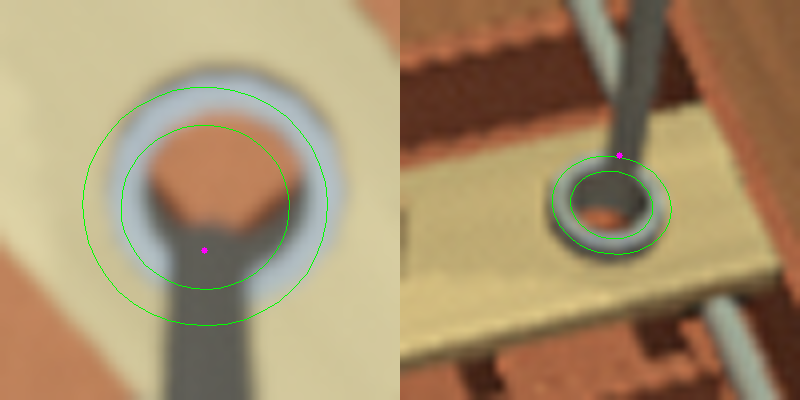

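```bash
python3 - <<'E'
from h import *
for i in range(5):
    cams.read_camera('wrist'); p,M,o=cur(); print(p.round(4),np.round(o['joint_vel'],3)[:4],np.round(o['q'],4))
delta((.6179,-.1098,.273),52.6)
E
```

```text
[ 0.6197 -0.1137  0.276 ] [ 0.     0.002 -0.003  0.005] [-0.3498  0.4053  0.589   1.6502 -0.2409  1.1569  1.2127]
[ 0.6196 -0.1136  0.2758] [-0.002  0.003 -0.002  0.005] [-0.3499  0.4054  0.5889  1.6504 -0.2409  1.1568  1.2127]
[ 0.6195 -0.1136  0.2757] [-0.     0.003 -0.     0.004] [-0.3498  0.4055  0.5888  1.6506 -0.241   1.1568  1.2127]
[ 0.6194 -0.1136  0.2755] [ 0.001  0.003 -0.002  0.002] [-0.3499  0.4056  0.5888  1.6508 -0.2409  1.1568  1.2127]
[ 0.6194 -0.1135  0.2754] [-0.     0.002 -0.002  0.003] [-0.3498  0.4057  0.5888  1.651  -0.241   1.1567  1.2127]
t 18.28 xyz [0.0172 0.0104 0.012 ] w [ 0.      0.0006 -0.0013] jawdeg 52.37 tilt 0.0019
```

Emit:
jog_arm(plan=[{"x": 0.017,"y": 0.01,"z": 0,"wx": 0,"wy": 0.0005,"wz": 0},{"x": 0.017,"y": 0.01,"z": 0,"wx": 0,"wy": 0.0005,"wz": 0},{"x": 0.017,"y": 0.01,"z": 0,"wx": 0,"wy": 0.0005,"wz": 0},{"x": 0.017,"y": 0.01,"z": 0,"wx": 0,"wy": 0.0005,"wz": 0},{"x": 0.017,"y": 0.01,"z": 0,"wx": 0,"wy": 0.0005,"wz": 0},{"x": 0.017,"y": 0.01,"z": 0,"wx": 0,"wy": 0.0005,"wz": 0},{"x": 0.017,"y": 0.01,"z": 0,"wx": 0,"wy": 0.0005,"wz": 0},{"x": 0.017,"y": 0.01,"z": 0,"wx": 0,"wy": 0.0005,"wz": 0}])

```text
t: 18.95
eef_pos: [0.6179, -0.1099, 0.2754]
tool_rot: [0.0, 0.323, 0.947, -0.0]
contact_force: [-0.1, 0.1, -0.6]
gripper_width: 0.229
```

```bash
python3 - <<'E'
from h import *
p,M,o=cur();print(p,o['t']); delta((.6179,-.1098,.273),52.6)
c,E=cal('wrist');im=save('wrist','w12.png'); im2=save('side','s12.png'); c2=cal('side')
def seg(im,v,u0,u1):  # darkest-run center of the rod on a row
    g=im[v,u0:u1].astype(float).mean(1); return g.round(0).astype(int)
t=proj('wrist',(*p[:2],p[2]-.1455));h=proj('wrist',(*p[:2],.108)); print('wrist tip,h',t,h)
# bushing in wrist: pale bluish ring
hs=im.astype(int); u,v=map(int,h)
ring=((hs[...,2]-hs[...,0])>5)&(hs.mean(2)>120); ring[:v-25]=0;ring[v+25:]=0;ring[:,:u-25]=0;ring[:,u+25:]=0
ys,xs=np.nonzero(ring); cnt,_=cv2.findContours(ring.astype(np.uint8),0,1); k=max(cnt,key=cv2.contourArea)
print('ring n',len(xs),'bbox',xs.min(),xs.max(),ys.min(),ys.max(),'mincircle',cv2.minEnclosingCircle(k))
t2=proj('side',(*p[:2],p[2]-.1455),c2);h2=proj('side',(*p[:2],.108),c2);print('side',t2,h2)
for vv in (int(t[1])+10,int(t[1])+16): print('rod wrist row',vv,seg(im,vv,u-12,u+13),u-12, proj('wrist',(*p[:2],p[2]-.13)))
def crop(I,u,v): return cv2.resize(I[v-25:v+25,u-25:u+25,::-1],None,fx=8,fy=8,interpolation=cv2.INTER_CUBIC)
out=[]
for n,I,cc in (('wrist',im,(c,E)),('side',im2,c2)):
    hh=proj(n,(*p[:2],.108),cc).round().astype(int); print(n,'origin',hh-25)
    out.append(crop(I,*hh))
cv2.imwrite('pics/m12.png',np.hstack(out))
E
```

```text
[ 0.61787909 -0.10992526  0.27538491] 18.95
t 18.95 xyz [0.0003 0.0006 0.0119] w [ 0.      0.0001 -0.0013] jawdeg 52.37 tilt 0.0003
wrist tip,h [319.0867669  180.16447894] [319.15729051 175.00748469]
ring n 205 bbox 307 333 163 187 mincircle ((319.8688659667969, 176.06556701660156), 13.746209144592285)
side [371.58369384 234.88388354] [370.59258648 240.8271    ]
rod wrist row 190 [182 182 182 182 182 183 172 144 108  93  91  92  92  90  90  90  92 109
 145 174 185 187 186 187 188] 307 [319.03047609 184.28070958]
rod wrist row 196 [188 188 187 186 184 179 162 128  98  90  93  92  91  90  90  90  91 100
 130 163 182 187 186 187 187] 307 [319.03047609 184.28070958]
wrist origin [294 150]
side origin [346 216]
```

View pics/m12.png

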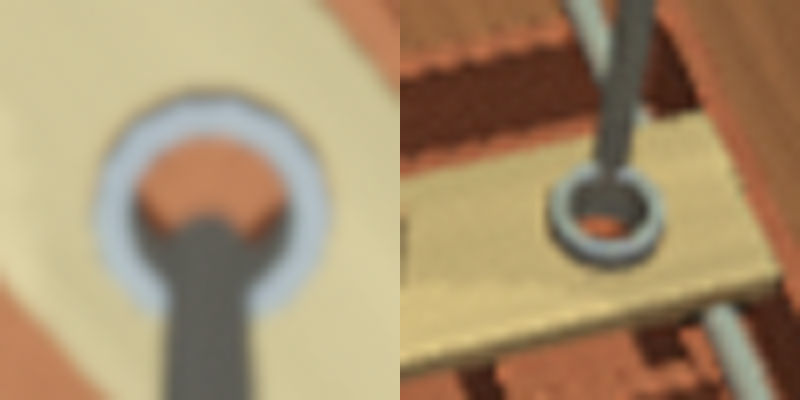

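Rod and bushing now coincide to about 1 mm in both views: wrist bushing centre (212,209) against rod axis about (208,211), side (608,209) against about (603,213). I'll lower slowly, in stages.

Emit:
jog_arm(plan=[{"x": 0,"y": 0.0005,"z": 0.02,"wx": 0,"wy": 0,"wz": 0},{"x": 0,"y": 0.0005,"z": 0.04,"wx": 0,"wy": 0,"wz": 0},{"x": 0,"y": 0.0005,"z": 0.06,"wx": 0,"wy": 0,"wz": 0},{"x": 0,"y": 0.0005,"z": 0.08,"wx": 0,"wy": 0,"wz": 0},{"x": 0,"y": 0.0005,"z": 0.1,"wx": 0,"wy": 0,"wz": 0},{"x": 0,"y": 0.0005,"z": 0.12,"wx": 0,"wy": 0,"wz": 0},{"x": 0,"y": 0.0005,"z": 0.14,"wx": 0,"wy": 0,"wz": 0},{"x": 0,"y": 0.0005,"z": 0.16,"wx": 0,"wy": 0,"wz": 0},{"x": 0,"y": 0.0005,"z": 0.18,"wx": 0,"wy": 0,"wz": 0},{"x": 0,"y": 0.0005,"z": 0.2,"wx": 0,"wy": 0,"wz": 0},{"x": 0,"y": 0.0005,"z": 0.2,"wx": 0,"wy": 0,"wz": 0},{"x": 0,"y": 0.0005,"z": 0.2,"wx": 0,"wy": 0,"wz": 0}])

```text
t: 20.05
eef_pos: [0.6178, -0.1098, 0.2352]
tool_rot: [-0.0, 0.323, 0.947, -0.0]
contact_force: [-0.1, 0.4, -1.4]
gripper_width: 0.228
```

```bash
python3 - <<'E'
from h import *
p,M,o=cur();print(p,o['contact_force'],o['gripper_width']); delta((.6179,-.1098,.167),52.4)
E
```

```text
[ 0.6178493  -0.10983147  0.23515603] [-0.07867681  0.39657188 -1.38671426] 0.2275690961588632
t 20.05 xyz [-1.000e-04  3.000e-04  3.408e-01] w [-0.0001 -0.     -0.0002] jawdeg 52.37 tilt 0.0002
```

Emit:
jog_arm(plan=[{"x": 0,"y": 0,"z": 0.03,"wx": 0,"wy": 0,"wz": 0},{"x": 0,"y": 0,"z": 0.06,"wx": 0,"wy": 0,"wz": 0},{"x": 0,"y": 0,"z": 0.09,"wx": 0,"wy": 0,"wz": 0},{"x": 0,"y": 0,"z": 0.12,"wx": 0,"wy": 0,"wz": 0},{"x": 0,"y": 0,"z": 0.15,"wx": 0,"wy": 0,"wz": 0},{"x": 0,"y": 0,"z": 0.18,"wx": 0,"wy": 0,"wz": 0},{"x": 0,"y": 0,"z": 0.2,"wx": 0,"wy": 0,"wz": 0},{"x": 0,"y": 0,"z": 0.22,"wx": 0,"wy": 0,"wz": 0},{"x": 0,"y": 0,"z": 0.24,"wx": 0,"wy": 0,"wz": 0},{"x": 0,"y": 0,"z": 0.25,"wx": 0,"wy": 0,"wz": 0},{"x": 0,"y": 0,"z": 0.25,"wx": 0,"wy": 0,"wz": 0},{"x": 0,"y": 0,"z": 0.25,"wx": 0,"wy": 0,"wz": 0}])

```text
t: 21.05
eef_pos: [0.6179, -0.1099, 0.1852]
tool_rot: [-0.0, 0.323, 0.947, -0.0]
contact_force: [-0.4, -0.9, -0.2]
gripper_width: 0.225
```

```bash
python3 - <<'E'
from h import *
p,M,o=cur();print(p,o['contact_force'],o['gripper_width']); delta((.6179,-.1098,.1668),52.4)
im=save('wrist','w13.png'); h=proj('wrist',(*p[:2],.108)); print(h)
hs=im.astype(int); u,v=map(int,h)
ring=((hs[...,2]-hs[...,0])>5)&(hs.mean(2)>120)
for r in range(v-16,v+16,3): print(r,np.nonzero(ring[r,u-20:u+20])[0]+u-20, )
E
```

```text
[ 0.61785631 -0.10988064  0.18516639] [-0.39860154 -0.87393203 -0.23703734] 0.2251459698970382
t 21.05 xyz [0.0001 0.0005 0.0918] w [-0.0001 -0.     -0.0002] jawdeg 52.36 tilt 0.0002
[318.70951607 202.05150538]
186 [313 314 315 316 317 318 319 320 321 322 323 324 325 326]
189 [308 309 310 311 312 313 314 315 316 317 318 319 320 321 322 323 324 325
 326 327 328 329 330 331 332]
192 [305 306 307 308 309 310 329 330 331 332 333 334 335]
195 [303 304 305 306 307 308 332 333 334 335 336 337]
198 [302 303 304 305 306 334 335 336 337]
201 [302 303 304 305 334 335 336 337]
204 [301 302 303 304 305 335 336 337]
207 [302 303 304 305 312 313 314 315 316 317 318 319 320 321 322 323 324 325
 326 327 328 335 336 337]
210 [304 305 306 307 308 309 310 311 312 313 314 315 316 317 318 319 320 321
 322 323 324 325 326 327 328 329 330 331 332 333 334 335 336]
213 [301 302 303 304 305 306 307 308 309 310 311 312 313 314 315 316 317 318
 319 320 321 322 323 324 325 326 327 328 329 330 331 332 333 334 335 336
 337]
216 [298 299 300 301 302 303 304 305 306 307 308 309 310 311 312 313 314 315
 316 317 318 319 320 321 322 323 324 325 326 327 328 329 330 331 332 333
 334 335 336 337]
```

Emit:
jog_arm(plan=[{"x": 0,"y": 0.001,"z": 0.015,"wx": 0,"wy": 0,"wz": 0},{"x": 0,"y": 0.001,"z": 0.03,"wx": 0,"wy": 0,"wz": 0},{"x": 0,"y": 0.001,"z": 0.045,"wx": 0,"wy": 0,"wz": 0},{"x": 0,"y": 0.001,"z": 0.06,"wx": 0,"wy": 0,"wz": 0},{"x": 0,"y": 0.001,"z": 0.075,"wx": 0,"wy": 0,"wz": 0},{"x": 0,"y": 0.001,"z": 0.085,"wx": 0,"wy": 0,"wz": 0},{"x": 0,"y": 0.001,"z": 0.09,"wx": 0,"wy": 0,"wz": 0},{"x": 0,"y": 0.001,"z": 0.09,"wx": 0,"wy": 0,"wz": 0},{"x": 0,"y": 0.001,"z": 0.09,"wx": 0,"wy": 0,"wz": 0},{"x": 0,"y": 0.001,"z": 0.09,"wx": 0,"wy": 0,"wz": 0},{"x": 0,"y": 0.001,"z": 0.09,"wx": 0,"wy": 0,"wz": 0},{"x": 0,"y": 0.001,"z": 0.09,"wx": 0,"wy": 0,"wz": 0}])

```text
t: 22.1
eef_pos: [0.6182, -0.1097, 0.1675]
tool_rot: [0.0, 0.323, 0.947, -0.0]
contact_force: [-0.3, 0.9, -0.4]
gripper_width: 0.225
```

```bash
python3 - <<'E'
from h import *
for i in range(4):
    p,M,o=cur();print(p.round(4),np.round(o['contact_force'],2),o['gripper_width'],np.abs(o['joint_vel']).max()); cams.read_camera('wrist')
for n in ('wrist','side'):
    c=cal(n); save(n,n+'14.png')
    # handle top seen from the networks
    for k,z in dict(guide_hole=.108,fin_top=.135,probe=.021).items():
        for r in finder.place_of(n,k)[:1]: print(n,k,round(r['confidence'],2),np.round(r['location'],1),ray(n,r['location'],z,c).round(4))
    print(proj(n,(*p[:2],.021),c))
E
```

```text
[ 0.6182 -0.1097  0.1675] [-0.28  0.93 -0.38] 0.22472332383838825 0.0018365059872672907
[ 0.6182 -0.1098  0.1675] [ 0.26 -0.06 -1.35] 0.22736058872971326 0.0018726378615534823
[ 0.6182 -0.1098  0.1675] [-0.79  0.92 -0.54] 0.23141241419324562 0.001644450840942039
[ 0.6181 -0.1098  0.1674] [ 0.02  0.26 -1.36] 0.22542355983427098 0.002462159651497682
wrist guide_hole 0.92 [318.6 211.7] [ 0.619  -0.1105  0.108 ]
wrist fin_top 0.9 [236.3 133.1] [ 0.5453 -0.1122  0.135 ]
[319.07965685 179.93250473]
side guide_hole 0.79 [373.9 243.1] [ 0.623  -0.1172  0.108 ]
side fin_top 0.73 [337.5 243.6] [ 0.5407 -0.1185  0.135 ]
side probe 0.75 [303.  141.2] [0.5598 0.3236 0.021 ]
[367.05529146 262.47504292]
```

```bash
python3 -c "
from station import bot; print(bot.hand_in())"
```

```text
the job is handed in; nothing more can be done
None
```

The job is handed in at about 23 s of the 72 s allowed. The hand-in gives no verdict.

**What I did:** I gripped the fin and slid the carriage 134 mm until its hole was over the shaft. I then took the wooden-handled probe from the stand, leaving the two teal look-alikes alone, and lifted it straight up. I centred it over the bushing and lowered it in stages.

**Last checks:**
- **Probe pose:** the arm is at rest, with the TCP at (0.618, -0.110, 0.1675). The tip should be about 12 mm above the shaft floor, worked out from the grip height because no camera saw it there. The last tilt reading, just before the final 18 mm, was 0.0002 rad.
- **Grip and contact:** the handle is held at 19 mm opening. The wrist forces showed little beyond the probe's weight and noise.
- **Centring:** the wrist camera puts the hole within about 1 mm of the rod.
- **Carriage:** the hole is about 1–3 mm from the shaft's centre, against the 8 mm allowed.

**Disagreements:**
- The side camera placed the hole about 7 mm further towards -y than the wrist camera. It was a few mm off in the same direction on earlier readings too, so I treated this as bias. An enlarged crop from both cameras, taken just before lowering, showed rod and bushing aligned.
- The top camera's readings of the hole and shaft scattered by up to about 1 cm, so I gave them little weight.
- The side camera's last "probe" detection was one of the look-alikes, so it confirms nothing.

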